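# Wind and set the countertop timer

### The arm

A 6-joint arm with a two-finger parallel gripper is mounted at the origin on the work surface. World frame = base frame: x ahead of the robot, y to its left, z up, the work surface at z = 0. Lengths are in m, angles in rad, forces in N, time in s.
With the tool pointing down it reaches from about 0.3 to 0.875 m from the base axis. Payload 6.4 kg.
Tool frame: the origin (TCP) lies between the finger pads; the fingertips stand 22 mm ahead of it and the grasp point (between the pads) lies 3 mm ahead of it; z points along the fingers, y is the line along which they close (so a half turn about z gives the same grasp; the last joint's range is limited). The gripper opens to 85 mm and grips with 20 to 120 N. Pads are 22 mm wide; open, the fingers measure 114 mm over their backs; the gripper's body (76 mm by 85 mm) begins 54 mm behind the grasp point. The pads swing forward as they close: fully open they stand 13 mm farther back than shut.
Start: joints at [1.079, 0.181, 1.607, -0, 1.354, -0.206], TCP at [0.162, 0.552, 0.232] pointing down, gripper open.
Joint ranges: [-2.99, 2.99], [-0.89, 2.07], [0.3, 2.58], [-1.14, 4.28], [0, 2.63], [-3.12, 3.12]. Speed limits (rad/s): [2.57, 2.57, 3.01, 3.14, 3.14, 3.14].

### API

Orientations are given as a unit quaternion [w, x, y, z].
In Python, from bench import ctrl, imaging, workorder gives the robot as it stands.
- The arm moves only by the shell command python3 -m pendant 'ROWS' [OPENING]. ROWS is JSON, a list of rows, each a list of 4 numbers: the shift along the tool's x, y, z in cm, then the turn about the tool's z in degrees. In form: [[dx, dy, dz, roll], ...]. A call has 1 to 12 rows; each row is the pose to reach, as a shift and turn from the pose commanded when the call began, along the tool's axes at that moment; what a row does not reach only later rows make up. A row lasts 1/12 s, in which the tool goes at most 41.7 mm and 7.16 degrees, less where a joint would pass 70% of its speed; a pose out of reach is approached as far as the arm can. A call with a gripper value outside its range is refused whole. OPENING is the opening, from 0 (shut) to 1 (fully open), set as the call begins (- or left out, the last holds). The fingers move at their own pace and stop on an object; the grip force is fixed at half the most. Time passes only in rows, so rows that repeat a pose let the fingers close. It gives the time, the measured TCP pose, the force, the opening and the grip force at its end, in the units of the state.
- ctrl.get_obs(): the state, without advancing time (a new reading comes with each control period).
- imaging.camera(name): name is "scene" or "top" or "wrist"; returns the picture (400x640x3 uint8, red, green, blue); there is no depth.
- imaging.camera_info(name): a dict with "K" (3x3 intrinsics, pixels), "k1" (the pictures are not rectified: a ray, as slopes to the right and down, at radius r is drawn at 1 + k1 r^2 times it, then the intrinsics apply), "T" (4x4, takes a point from camera to world coordinates); the wrist camera has in their place "tool_from_camera" (4x4, takes a point from camera to tool coordinates, whose origin is the TCP and whose axes are the flange's). Camera axes: x right, y up, looking along -z (the intrinsics and any distortion apply to the point x, -y, -z); pixel columns grow to the right and rows downward; lengths in m; the calibration is good to about 2 mm. A picture is of the moment at which its call begins: read the wrist's pose just before it. camera_info takes no time and is no camera call.
- workorder.hand_in(): hands the job in; it is judged then, once.
The state is a dict: "time_s": time; "q": joint angles; "dq": joint speeds; "joint_efforts": joint torques, N m; "eef_pos": TCP position; "eef_rot": TCP orientation; "wrist_force": force on the tool from outside, world axes, zero at the start; "torque": the same for the moment, N m; "opening": opening from 0.0 (shut) to 1.0 (fully open); "grasp_force": force on a finger pad.
Only numpy, scipy, OpenCV 4.12 (cv2) and the standard library are available. Lean on these libraries where they do the work, as an engineer would, in place of code of your own. Each camera call takes 0.05 s, during which the arm holds its last target. There are 200 camera calls.

### The job

Wind up the stiff kitchen timer that stands loose on the counter: turn its dial clockwise all the way to its stop, then turn it back until the pointer stands at the small clip on the rim, and let go. Press down on the timer while you turn, so that its case neither twists nor slides on the counter, but never lean on it with more than about 35 N. Leave the other things on the counter where they are.

Things in the scene. Friction and masses are not known exactly. Their poses are not given: they have to be found in the camera images.
- timer: White case, 100 (x) x 90 (y) mm, top 43 mm above the counter, standing loose on three rubber feet 27 mm from its middle; about 0.4 kg. Origin: centre of its underside, on the counter; z up, -x its front (slotted grille). The feet grip less than the stiff dial (0.20 N m): unpressed, the whole timer turns with the dial; pressed down with 8 to 16 N or more (as slippery as the counter is), it stays.
- timer_front (a point): Middle of the front face of the case, 50 mm from the dial's axis and 23 mm above the counter; it tells how far the case has twisted or slid.
- dial_grip (a point): On the dial's upright axis (middle of the case), 74 mm above the counter. Black round skirt 62 mm across, flat top 53 mm above the counter; on it an upright grip bar 42 mm long, 14 mm thick, top at 87 mm. Skirt and bar turn as one. Frame turns with the dial: bar along x, pointer at -x, z up. Pinch the bar across its thickness, fingertips just over or on the skirt; press on either.
- dial (a joint): Angle of the dial, rad. At 0 the pointer looks to the front of the case (its -x); it grows clockwise seen from above; end stop at 2.3. Beyond the stop the dial does not yield, and the whole timer would twist. It stays where it is left.
- pointer_tip (a point): Just beyond the pointer: a low nose at the foot of one end of the grip bar (a white line on the bar's top runs from the axis towards that end); 35 mm from the dial's axis, 51 mm above the counter.
- clip_mark (a point): Inner top of the clip, a small black block (10 mm long radially, 7 mm wide, 8 mm high) on the case just outside the skirt, 2 mm lower than the skirt's top; 35 mm from the axis, 51 mm above the counter. The setting is right when the pointer points straight at it: pointer_tip and clip_mark coincide.
- clip (a joint): Angle of the clip around the dial's axis, counted like the dial's angle, rad: the dial's angle must finally equal it. It is tight and need not be touched.
- table: The counter, its top at height 0.
- tuna_can: flat tin, 84 mm across, 36 mm high; a bystander, to be left alone. Origin: centre of its underside.
- spice_jar: small jar, 44 mm across, 75 mm high; a bystander, to be left alone. Origin: centre of its underside.
- spoon: steel spoon 170 mm long, lying flat; a bystander, to be left alone. Origin: centre of its underside.
- soup_can: tin, 74 mm across, 105 mm high; a bystander, to be left alone. Origin: centre of its underside.
- bean_jar: glass jar, 76 mm across, 110 mm high; a bystander, to be left alone. Origin: centre of its underside.
- mug: white mug, 80 mm across, 90 mm high; a bystander, to be left alone. Origin: centre of its underside.
- pasta_box: upright carton 50 x 90 mm, 150 mm high; a bystander, to be left alone. Origin: centre of its underside.
Things that resemble listed ones, but are neither listed nor needed, are in the scene too. What is shaped like the timer but purple or red is not meant.

How it is judged:
By the outcome, as a careful person would: the job done as asked, in the order asked, and still so for the second after the job is handed in, with the robot touching nothing.
It also fails if it takes over 72 s, if anything falls off the work surface, if the arm or the gripper's body presses on something with over 40 N, if the wrist force passes 120 N, or if a joint passes its speed limit or range.

## Working session

There is one attempt and no reset: what is moved stays moved. The work goes in short steps, Python scripts to look and compute and a shell command to move; the robot and the scene stay as the last step left them, time stands still between calls to the robot, and variables do not carry over. Pictures are saved under pics/ and viewed, at most 10 in all, crops included, and the job is handed in when it is done.

```bash
mkdir -p pics; ls
python3 - <<'E'
from bench import ctrl, imaging
import cv2
for n in("top","scene"):
    cv2.imwrite(f"pics/{n}1.png",imaging.camera(n)[:,:,::-1]); i=imaging.camera_info(n); print(n,i)
print(imaging.camera_info("wrist")); print(ctrl.get_obs())
E
```

```text
pics
top {'K': array([[411.80294752,   0.        , 315.44965983],
       [  0.        , 411.80294752, 195.9955817 ],
       [  0.        ,   0.        ,   1.        ]]), 'k1': -0.06312599240496455, 'T': array([[ 0.05928761,  0.97601799, -0.20946087,  0.30135845],
       [-0.99822821,  0.05902692, -0.00750127,  0.00213432],
       [ 0.00504245,  0.20953448,  0.97778826,  1.06081356],
       [ 0.        ,  0.        ,  0.        ,  1.        ]])}
scene {'K': array([[399.11375104,   0.        , 316.44034813],
       [  0.        , 399.11375104, 195.80788242],
       [  0.        ,   0.        ,   1.        ]]), 'k1': -0.07707741581711322, 'T': array([[-0.86927998, -0.37673735,  0.32003324,  0.84831111],
       [ 0.49423442, -0.65034191,  0.57687758,  0.61386228],
       [-0.0092003 ,  0.65963958,  0.75152577,  0.89983442],
       [ 0.        ,  0.        ,  0.        ,  1.        ]])}
{'K': array([[338.20003204,   0.        , 325.39647925],
       [  0.        , 338.20003204, 200.84255057],
       [  0.        ,   0.        ,   1.        ]]), 'k1': -0.060574005924406434, 'tool_from_came
[... 336 characters left out ...]
00e+00]])}
{'time_s': 0.1, 'q': array([ 1.07868960e+00,  1.81502337e-01,  1.60791035e+00, -1.05576922e-05,
        1.35381721e+00, -2.06301080e-01]), 'dq': array([ 0.00029752,  0.00042334, -0.00093631, -0.00025282, -0.00027481,
        0.00125979]), 'joint_efforts': array([ 5.19974692e-04, -4.45882487e+01, -3.52236485e+01, -3.32985128e-04,
        4.23056219e-03, -2.43068337e-05]), 'eef_pos': array([0.16185301, 0.55122361, 0.23095311]), 'eef_rot': array([-2.75248171e-04,  1.42415766e-01,  9.89806587e-01, -7.70977399e-04]), 'wrist_force': array([-1.10686736,  0.13694447, -1.01114021]), 'torque': array([ 0.03229363,  0.02196985, -0.0605816 ]), 'grasp_force': 0.0, 'opening': 1.0006327503754358}
```

View pics/top1.png

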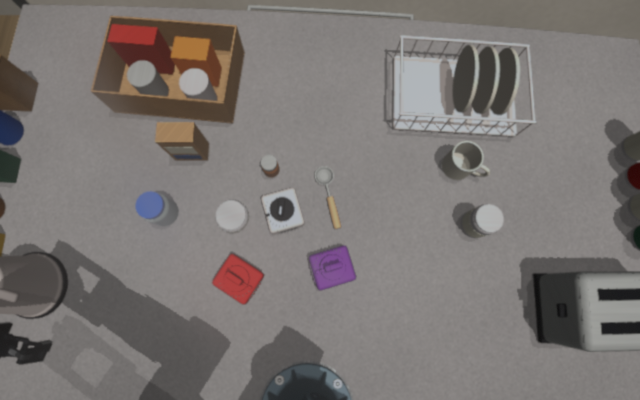

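View pics/scene1.png

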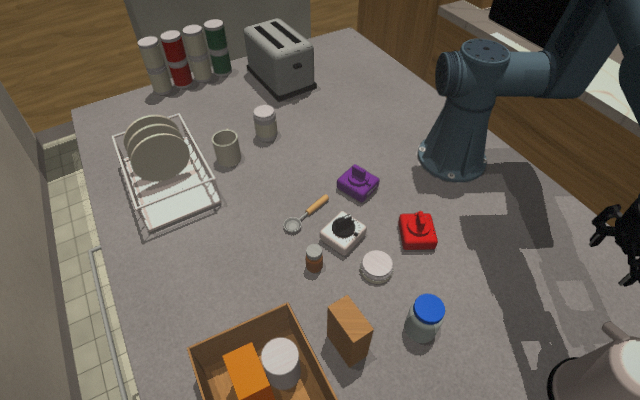

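Candidates for the timer: white (282,211), red (238,278) and purple (332,267) in the top view. The white one fits the description. Next is a close crop to check it, plus helpers.

```bash
cat > h.py <<'E'
import numpy as np, cv2
from bench import ctrl, imaging
from scipy.spatial.transform import Rotation as R
def pose():
    o=ctrl.get_obs(); T=np.eye(4); T[:3,:3]=R.from_quat(np.array(o["eef_rot"])[[1,2,3,0]]).as_matrix(); T[:3,3]=o["eef_pos"]; return T
def cam(n,T=None):
    i=imaging.camera_info(n); return i["K"],i["k1"],(i["T"] if n!="wrist" else (pose() if T is None else T)@i["tool_from_camera"])
def px2w(c,uv,z):
    K,k1,T=c; d=np.array([k1,0,0,0,0.])
    s=cv2.undistortPoints(np.array([[uv]],float),K,d)[0,0]
    r=T[:3,:3]@[s[0],-s[1],-1]; return T[:3,3]+r*(z-T[2,3])/r[2]
def w2px(c,p):
    K,k1,T=c; q=np.linalg.inv(T)@np.append(p,1); q=q[:3]*[1,-1,-1]
    return cv2.projectPoints(q[None],np.zeros(3),np.zeros(3),K,np.array([k1,0,0,0,0.]))[0][0,0]
E
python3 - <<'E'
from h import *
a=cv2.imread("pics/top1.png")[170:250,225:345]; b=cv2.imread("pics/scene1.png")[190:280,290:410]
v=np.vstack([cv2.resize(a,None,fx=5,fy=5,interpolation=2)[:300],cv2.resize(b,(600,450),interpolation=2)[:300]])
v=cv2.imwrite("pics/c1.png",np.vstack([cv2.resize(a,None,fx=4,fy=4,interpolation=2)[:300],cv2.resize(b,None,fx=4,fy=4,interpolation=2)[:300]]))
c=cam("top")
for n,uv,z in(("timer",(282,209),.053),("tuna",(231,215),.036),("jar",(269,165),.075),("spoonend",(336,227),.01),("spoonbowl",(323,175),.01),("red",(238,277),.05),("purple",(332,266),.05)): print(n,px2w(c,uv,z))
print(pose())
E
```

```text
timer [0.4792229  0.09091884 0.053     ]
tuna [0.45904155 0.219901   0.036     ]
jar [0.58434546 0.12982162 0.075     ]
spoonend [ 0.44829719 -0.04735936  0.01      ]
spoonbowl [ 0.58423729 -0.00633561  0.01      ]
red [0.3066671  0.18491234 0.05      ]
purple [ 0.34685638 -0.04051079  0.05      ]
[[-9.59435348e-01  2.81927702e-01 -7.64483578e-04  1.61853012e-01]
 [ 2.81928550e-01  9.59434311e-01 -1.44783766e-03  5.51223613e-01]
 [ 3.25286232e-04 -1.60463637e-03 -9.99998660e-01  2.30953110e-01]
 [ 0.00000000e+00  0.00000000e+00  0.00000000e+00  1.00000000e+00]]
```

View pics/c1.png

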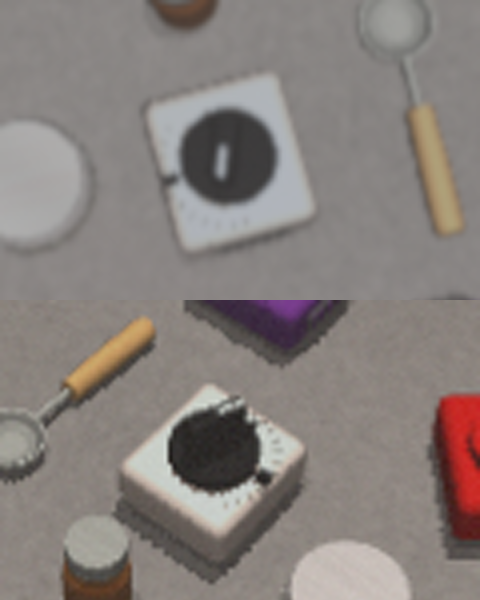

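The crop confirms the white timer: clip on its left side (top image about (267,215)), pointer line towards the robot. Its position (0.479, 0.091) is within reach and can be told from its neighbours. Moving above it.

```bash
r="[-43.4,-35.2,0,0]"; python3 -m pendant '[[-43.4,-35.2,0,0],[-43.4,-35.2,0,0],[-43.4,-35.2,0,0],[-43.4,-35.2,0,0],[-43.4,-35.2,0,0],[-43.4,-35.2,0,0],[-43.4,-35.2,0,0],[-43.4,-35.2,0,0],[-43.4,-35.2,0,0],[-43.4,-35.2,0,0],[-43.4,-35.2,0,0],[-43.4,-35.2,0,0]]'; python3 -c "
from h import *
T=pose();print(T,ctrl.get_obs()['q']);print(T[:3,:3].T@(np.array([.479,.091,.19])-T[:3,3])*100)"
```

```text
time_s: 1.1
eef_pos: [0.4464, 0.1381, 0.2317]
eef_rot: [-0.0, 0.142, 0.99, 0.0]
wrist_force: [0.8, 0.9, 0.1]
opening: 1.003
grasp_force: 0.0
[[-9.59396973e-01  2.82059290e-01 -6.89728422e-05  4.46381623e-01]
 [ 2.82059285e-01  9.59396974e-01  8.13703246e-05  1.38063833e-01]
 [ 8.91235921e-05  5.86120126e-05 -9.99999994e-01  2.31668903e-01]
 [ 0.00000000e+00  0.00000000e+00  0.00000000e+00  1.00000000e+00]] [ 4.50371616e-02 -6.68919772e-02  1.86770529e+00  8.66746077e-05
  1.34084458e+00 -1.23983905e+00]
[-4.45724771 -3.59550254  4.16628237]
```

```bash
python3 -m pendant '[[-4.4,-3.6,4,0],[-4.4,-3.6,4,0],[-4.4,-3.6,4,0],[-4.4,-3.6,4,0],[-4.4,-3.6,4,0]]'
python3 - <<'E'
from h import *
T=pose(); np.save("T1.npy",T); im=imaging.camera("wrist")[:,:,::-1]; cv2.imwrite("pics/w1full.png",im)
c=cam("wrist",T); u=w2px(c,[.479,.091,.06]); print(T[:3,3],u)
x,y=(int(u[0])-130,int(u[1])-110); x=max(x,0);y=max(y,0); print(x,y)
cv2.imwrite("pics/w1.png",cv2.resize(im[y:y+200,x:x+260],None,fx=3,fy=3,interpolation=2))
E
```

```text
time_s: 1.52
eef_pos: [0.4776, 0.0935, 0.1918]
eef_rot: [-0.0, 0.143, 0.99, 0.0]
wrist_force: [-0.1, 0.5, 0.5]
opening: 1.003
grasp_force: 0.0
[0.47755411 0.09345813 0.19177178] [321.14175904 191.70540212]
191 81
```

View pics/w1.png

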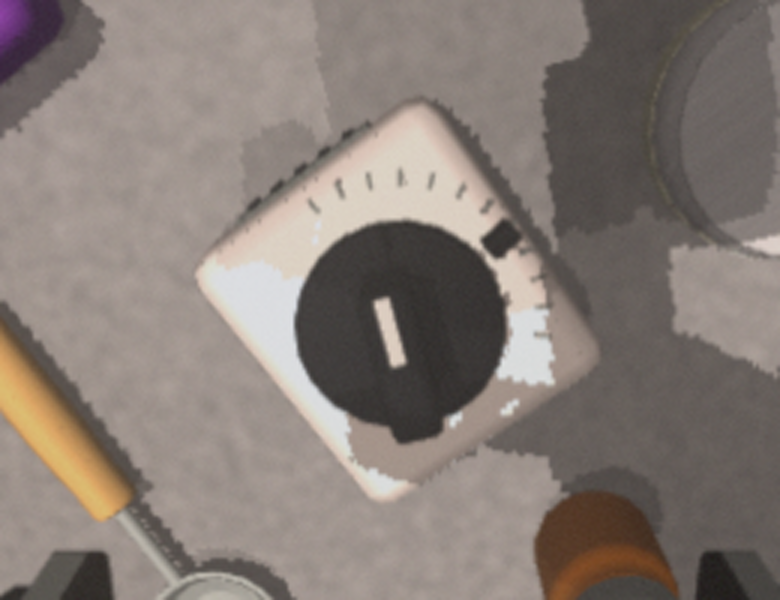

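The wrist crop shows the case rotated, with the grille (front) at upper left. The line runs from (397,365) at the axis to (382,298), the clip is at (500,238) and the skirt is centred at (400,322).

Run:
```python
from h import *
T=np.load("T1.npy"); c=cam("wrist",T)
f=lambda x,y,z: px2w(c,(191+x/3,81+y/3),z)
sk=[f(401,222,.053),f(400,425,.053),f(296,322,.053),f(507,320,.053)]
ax=np.mean(sk,0); print("skirt",ax,np.linalg.norm(sk[0]-sk[1]),np.linalg.norm(sk[2]-sk[3]))
a,b=f(397,366,.087),f(382,298,.087); print("line",a,b)
cor=[f(200,272,.041),f(420,97,.041),f(598,350,.041),f(385,500,.041)]
print("case c",np.mean(cor,0)); L,U,Rr,B=cor; print([np.linalg.norm(p-q) for p,q in((L,U),(U,Rr),(Rr,B),(B,L))])
ang=lambda v: np.degrees(np.arctan2(v[1],v[0]))
fr=ang((L+U)-(B+Rr)); side=ang(U-L+Rr-B); print("front",fr,"side+?",side)
po=ang(b-a); po2=ang(b-ax)
cl=f(500,238,.051); print("clip",np.linalg.norm((cl-ax)[:2]),ang(cl-ax))
print("dial deg",(fr-po)%360,"axis-based",po2,"clip deg",(fr-ang(cl-ax))%360)
print("toolx",ang(T[:3,0]),"pointer",po)
A=np.append(ax[:2],.0); print("shift cm",T[:3,:3].T@(A-T[:3,3])*100)
```

```text
skirt [0.4794619 0.0939478 0.053    ] 0.06105714829068837 0.06086858615156194
line [0.48052925 0.09265327 0.087     ] [0.46215641 0.0941551  0.087     ]
case c [0.47905006 0.09417377 0.041     ]
[np.float64(0.08230947867818196), np.float64(0.09250150296143296), np.float64(0.0821990034235394), np.float64(0.09234531036996092)]
front -160.2500117151787 side+? 111.37714809743993
clip 0.037402158382378196 115.02983134527214
dial deg 24.423047776595126 axis-based 179.3136905820261 clip deg 84.72015693954916
toolx 163.60689808738675 pointer 175.32694050822616
shift cm [-0.18653255  0.09737938 19.17703494]
```

The skirt diameter, clip radius and case centre all agree with the given sizes. Dial is at about 25°, clip about 85°, stop 132°. Next: align with the bar, then descend half open.

```bash
python3 -m pendant '[[-0.2,0.1,0,-6],[-0.2,0.1,0,-12],[-0.2,0.1,2,-12],[-0.2,0.1,4,-12],[-0.2,0.1,6,-12],[-0.2,0.1,8,-12],[-0.2,0.1,9.5,-12],[-0.2,0.1,10.5,-12],[-0.2,0.1,11,-12],[-0.2,0.1,11,-12],[-0.2,0.1,11,-12]]' 0.5;  python3 - <<'E'
from h import *
T=pose(); im=imaging.camera("wrist")[:,:,::-1]; cv2.imwrite("pics/w2.png",im); print(T)
for p in([.4795,.094,.087],[.4795,.094,.053]): print(w2px(cam("wrist",T),p))
E
```

```text
time_s: 2.48
eef_pos: [0.4806, 0.0939, 0.0826]
eef_rot: [0.001, 0.038, 0.999, -0.0]
wrist_force: [-0.0, -0.0, -0.5]
opening: 0.499
grasp_force: 0.0
[[-9.97149634e-01  7.54400881e-02  1.18330240e-03  4.80642257e-01]
 [ 7.54400749e-02  9.97150336e-01 -5.58502225e-05  9.39134153e-02]
 [-1.18414373e-03  3.35773927e-05 -9.99999298e-01  8.26038318e-02]
 [ 0.00000000e+00  0.00000000e+00  0.00000000e+00  1.00000000e+00]]
[321.95666524 269.04818317]
[322.57056466 238.2068084 ]
```

View pics/w2.png

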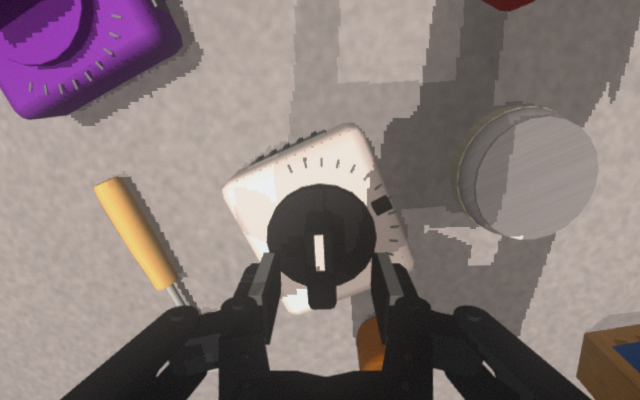

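The line is vertical at (320,235)–(321,271), so the bar is aligned and centred between the fingers. Close.

```bash
python3 -m pendant '[[0,0,0,0],[0,0,0,0],[0,0,0,0],[0,0,0,0],[0,0,0,0],[0,0,0,0]]' 0; python3 -m pendant '[[0,0,0.1,0],[0,0,0.2,0],[0,0,0.2,0],[0,0,0.2,0]]'
```

```text
time_s: 3.03
eef_pos: [0.4808, 0.0932, 0.0828]
eef_rot: [0.001, 0.038, 0.999, -0.0]
wrist_force: [-1.7, -0.9, 5.9]
opening: 0.133
grasp_force: 58.5
time_s: 3.37
eef_pos: [0.4813, 0.093, 0.0825]
eef_rot: [0.001, 0.038, 0.999, -0.0]
wrist_force: [-8.5, -2.7, 21.7]
opening: 0.134
grasp_force: 60.4
```

```bash
python3 -m pendant '[[0.04,0.0,0,0],[0.08,0.02,0,0],[0.08,0.02,0,0],[0.08,0.02,0,0]]'; python3 -c "
from h import *
o=ctrl.get_obs();print(o['torque'],o['q'])"
```

```text
time_s: 3.7
eef_pos: [0.481, 0.0932, 0.0825]
eef_rot: [0.002, 0.038, 0.999, -0.001]
wrist_force: [-5.1, -1.9, 19.7]
opening: 0.133
grasp_force: 60.1
[-0.37805296  0.99031945  0.01662198] [-5.08537220e-02  1.87544274e-01  1.93619178e+00 -1.16768730e-03
  1.01457184e+00 -1.54488467e+00]
```

```bash
python3 -m pendant '[[0.05,0.03,0,2],[0.1,0.03,0,4],[0.1,0.03,0,7],[0.1,0.03,0.02,10],[0.1,0.03,0.02,13],[0.1,0.03,0.02,16],[0.1,0.03,0.02,19],[0.1,0.03,0.02,22],[0.1,0.03,0.02,25]]'; python3 -c "
from h import *
o=ctrl.get_obs();T=pose();print(o['torque'],np.degrees(np.arctan2(T[1,0],T[0,0])))"
```

```text
time_s: 4.45
eef_pos: [0.4809, 0.0932, 0.0826]
eef_rot: [0.003, 0.254, 0.967, -0.0]
wrist_force: [-3.8, -4.7, 18.1]
opening: 0.138
grasp_force: 60.1
[-0.67640125  0.67249641  0.23280716] 150.5146193975402
```

Turning torque is about 0.2 N m, as expected. Raise the press a little, relieve the side force, and check that the case has not moved.

```bash
python3 -m pendant '[[0.03,-0.05,0.05,0],[0.05,-0.08,0.08,0],[0.05,-0.08,0.08,0]]'
python3 - <<'E'
from h import *
T=pose(); im=imaging.camera("wrist")[:,:,::-1]; c=cam("wrist",T); im=im.copy()
F=np.radians(-159.4); ax=np.array([.4795,.094,0])
for r,a,z in((.052,0,.041),(.035,85.5,.051),(.035,131.8,.053)):
    th=F-np.radians(a); p=ax+[r*np.cos(th),r*np.sin(th),z]; u=w2px(c,p); cv2.circle(im,tuple(int(round(v*1)) for v in u),2,(0,0,255),-1)
ca,sa=np.cos(F),np.sin(F)
for X,Y in((-.05,-.045),(-.05,.045),(.05,.045),(.05,-.045)):
    u=w2px(c,ax+[-ca*X+sa*Y,-sa*X-ca*Y,.041]); cv2.circle(im,tuple(int(round(v)) for v in u),2,(0,255,0),-1)
cv2.imwrite("pics/w3.png",cv2.resize(im[80:340,180:480],None,fx=2.3,fy=2.3,interpolation=2))
E
```

```text
time_s: 4.7
eef_pos: [0.4808, 0.0927, 0.0825]
eef_rot: [0.003, 0.253, 0.967, -0.0]
wrist_force: [-3.6, -3.9, 21.8]
opening: 0.134
grasp_force: 60.4
```

View pics/w3.png

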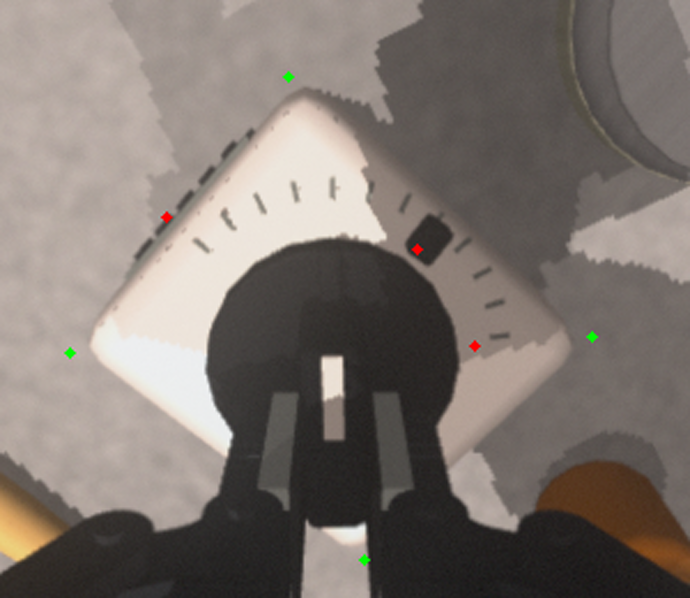

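Run:
```python
from h import *
c=cam("wrist"); f=lambda x,y,z: px2w(c,(180+x/2.3,80+y/2.3),z)
ang=lambda v: np.degrees(np.arctan2(v[1],v[0]))
L,U,Rr,B=[f(*p,.041) for p in((91,343),(303,88),(572,345),(352,545))]
print((L+U+Rr+B)/4,ang((L+U)-(B+Rr)),ang(U-L+Rr-B),[np.linalg.norm(p-q) for p,q in((L,U),(U,Rr))])
ax=np.array([.4795,.094,0])
for p in((418,250),(430,238)): cl=f(*p,.051)-ax; print(np.linalg.norm(cl[:2]),ang(cl))
print("line",ang(f(332,357,.087)-f(333,440,.087)),f(333,440,.087))
```

```text
[0.47926268 0.09456062 0.041     ] -162.29547874184362 108.99517313990826 [np.float64(0.0846147874406207), np.float64(0.09413344603854108)]
0.034941503210439206 114.29033832708777
0.0388691811631508 113.63729518251209
line 151.23010426120103 [0.48079169 0.09436219 0.087     ]
```

The case may have twisted by 1–2°. Press more firmly, at about 28 N.

```bash
python3 -m pendant '[[0,-0.03,0.07,0],[0,-0.06,0.13,0],[0,-0.06,0.13,0],[0,-0.06,0.13,3],[0,-0.06,0.13,6],[0,-0.06,0.13,9],[0,-0.06,0.13,12],[0,-0.06,0.13,15],[0,-0.06,0.13,18],[0,-0.06,0.13,21],[0,-0.06,0.13,24],[0,-0.06,0.13,24]]'
python3 - <<'E'
from h import *
T=pose(); im=imaging.camera("wrist")[:,:,::-1]; c=cam("wrist",T); im=im.copy(); np.save("T4.npy",T)
print(ctrl.get_obs()["torque"],np.degrees(np.arctan2(T[1,0],T[0,0])))
cv2.imwrite("pics/w4.png",cv2.resize(im[80:340,180:480],None,fx=2.3,fy=2.3,interpolation=2))
E
```

```text
time_s: 5.75
eef_pos: [0.4809, 0.0921, 0.0823]
eef_rot: [0.004, 0.45, 0.893, 0.001]
wrist_force: [-7.2, -3.9, 32.3]
opening: 0.13
grasp_force: 61.6
[-0.75647573  1.26103117  0.04866516] 126.50941368997026
```

View pics/w4.png

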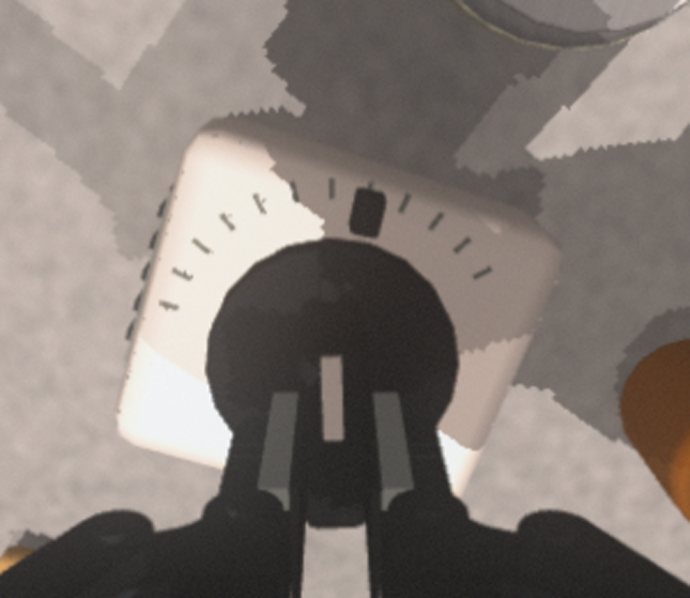

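```bash
python3 - <<'E'
from h import *
c=cam("wrist",np.load("T4.npy")); f=lambda x,y,z: px2w(c,(180+x/2.3,80+y/2.3),z)
ang=lambda v: np.degrees(np.arctan2(v[1],v[0]))
L,U,Rr=[f(*p,.041) for p in((118,438),(203,128),(560,252))]
print((L+Rr)/2,ang(U-L),ang(Rr-U),[np.linalg.norm(p-q) for p,q in((L,U),(U,Rr))])
ax=np.array([.4795,.094,0])
for p in((364,236),(367,212)): cl=f(*p,.051)-ax; print(np.linalg.norm(cl[:2]),ang(cl))
l,r,t=[f(*p,.053) for p in((206,365),(459,365),(336,238))]; print("skirt",(l+r)/2,ang(t-(l+r)/2), (t+0)-0)
print("line",ang(f(331,357,.087)-f(333,440,.087)),f(333,440,.087))
E
python3 -m pendant '[[0,0,-0.05,0],[0.05,-0.05,-0.08,0],[0.05,-0.05,-0.08,0]]'
```

```text
[0.48064143 0.09325049 0.041     ] 108.12220149996854 17.180845694112566 [np.float64(0.08685550914081624), np.float64(0.09173626805990447)]
0.03272870604348829 111.55713073792322
0.038393648280531045 112.85790544881687
skirt [0.48052821 0.09458146 0.053     ] 125.07797529341094 [0.46221707 0.12065688 0.053     ]
line 127.70095437187483 [0.48092428 0.09408175 0.087     ]
time_s: 6.05
eef_pos: [0.4805, 0.0922, 0.0824]
eef_rot: [0.004, 0.449, 0.894, 0.001]
wrist_force: [-3.1, -5.3, 23.5]
opening: 0.135
grasp_force: 60.5
```

```bash
python3 -m pendant '[[0,0,0.05,0],[0,0,0.07,4],[0,0,0.07,8],[0,0,0.07,12],[0,0,0.07,16],[0,0,0.07,20],[0,0,0.07,23]]'; python3 -c "
from h import *
o=ctrl.get_obs();T=pose();print(o['torque'],np.degrees(np.arctan2(T[1,0],T[0,0])))"
python3 -m pendant '[[0,0,0,4],[0,0,0,8],[0,0,0,12],[0,0,0,16],[0,0,0,20],[0,0,0,23]]'; python3 -c "
from h import *
o=ctrl.get_obs();T=pose();print(o['torque'],np.degrees(np.arctan2(T[1,0],T[0,0])))"
```

```text
time_s: 6.63
eef_pos: [0.4806, 0.092, 0.0823]
eef_rot: [0.004, 0.619, 0.785, 0.002]
wrist_force: [-5.4, -5.8, 29.4]
opening: 0.135
grasp_force: 61.5
[-0.89616691  0.92323579  0.14804969] 103.47116293443621
time_s: 7.13
eef_pos: [0.4804, 0.0919, 0.0823]
eef_rot: [0.003, 0.763, 0.646, 0.002]
wrist_force: [-6.1, -5.4, 29.8]
opening: 0.134
grasp_force: 61.5
[-1.00572241  1.02287943  0.21823219] 80.47406560297632
```

```bash
cat > s.py <<'E'
from h import *
o=ctrl.get_obs();T=pose();print(o['torque'].round(3),np.degrees(np.arctan2(T[1,0],T[0,0])).round(2),o['q'][5].round(3))
E
python3 -m pendant '[[0,0,0,2],[0,0,0,4],[0,0,0,6],[0,0,0,8]]'|grep force;python3 s.py
python3 -m pendant '[[0,0,0,1],[0,0,0,2]]'|grep force;python3 s.py
python3 -m pendant '[[0,0,0,0.7],[0,0,0,1]]'|grep force;python3 s.py
```

```text
wrist_force: [-6.5, -5.8, 30.0]
grasp_force: 61.5
[-1.017  1.089  0.184] 72.58 0.253
wrist_force: [-7.0, -5.9, 30.7]
grasp_force: 61.5
[-1.111  1.104  0.19 ] 70.62 0.287
wrist_force: [-7.2, -6.3, 30.8]
grasp_force: 61.5
[-1.017  1.116  0.174] 69.64 0.304
```

```bash
python3 -m pendant '[[0,0,-0.02,0.7],[0,0,-0.02,1]]'|grep wrist;python3 s.py
python3 -m pendant '[[0,0,0,0.7],[0,0,0,1]]'|grep wrist;python3 s.py
python3 -m pendant '[[0,0,0,0.7],[0,0,0,1]]'|grep wrist;python3 s.py
```

```text
wrist_force: [-6.5, -6.5, 28.4]
[-0.999  1.004  0.212] 68.64 0.322
wrist_force: [-5.8, -5.6, 28.2]
[-1.067  1.032  0.18 ] 67.64 0.339
wrist_force: [-5.8, -5.6, 27.6]
[-1.072  1.026  0.165] 66.64 0.356
```

```bash
python3 -m pendant '[[0,0,0,0.7],[0,0,0,1]]'|grep wrist;python3 s.py
python3 -m pendant '[[0,0,0,0.7],[0,0,0,1]]'|grep wrist;python3 s.py
python3 -m pendant '[[0,0,0,0.4],[0,0,0,0.7]]'|grep wrist;python3 s.py
```

```text
wrist_force: [-6.3, -5.4, 29.1]
[-1.058  0.965  0.193] 65.64 0.374
wrist_force: [-6.3, -5.3, 29.3]
[-1.082  1.014  0.255] 64.65 0.391
wrist_force: [-6.3, -5.0, 29.3]
[-1.007  1.008  0.351] 63.97 0.403
```

Torque rises sharply to 0.35 N m: that is the stop. Look to check.

```bash
python3 s.py
python3 - <<'E'
from h import *
T=pose(); im=imaging.camera("wrist")[:,:,::-1]; np.save("T5.npy",T)
cv2.imwrite("pics/w5.png",cv2.resize(im[80:340,180:480],None,fx=2.3,fy=2.3,interpolation=2))
E
python3 s.py
```

```text
[-1.007  1.008  0.351] 63.97 0.403
[-0.968  0.998  0.297] 63.96 0.403
```

View pics/w5.png

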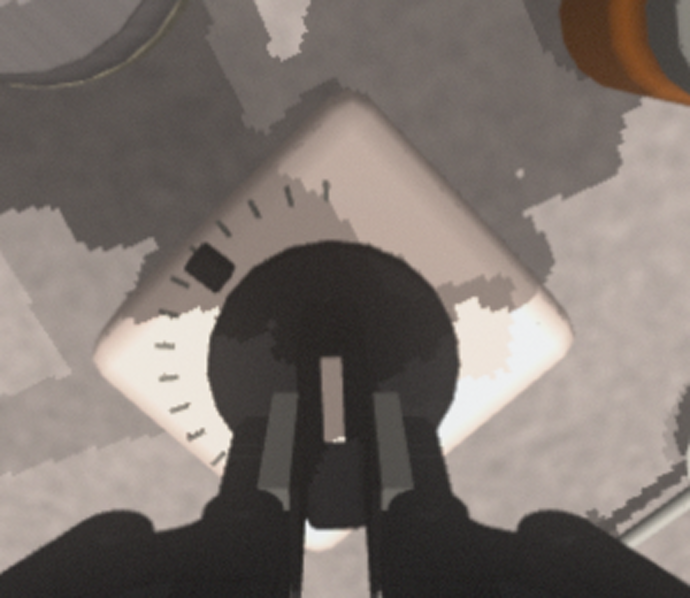

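The pointer stands at the last tick (326,190) and the clip is at (210,268). Work out the turn back.

Run:
```python
from h import *
c=cam("wrist",np.load("T5.npy")); f=lambda x,y,z: px2w(c,(180+x/2.3,80+y/2.3),z)
ang=lambda v: np.degrees(np.arctan2(v[1],v[0]))
L,U,Rr=[f(*p,.041) for p in((95,355),(350,93),(573,340))]
print("case",(L+Rr)/2,ang(U-L),ang(Rr-U),[np.linalg.norm(p-q) for p,q in((L,U),(U,Rr))])
l,r,t=[f(*p,.053) for p in((208,365),(459,365),(334,240))]; s=(l+r)/2
print("skirt",s,ang(t-s),np.linalg.norm(t-s),np.linalg.norm(l-r))
s2=t+ (s-t)/np.linalg.norm(s-t)*.031
for ax in(s,s2,(L+Rr)/2,[.4805,.0943,0]):
  for p,z in(((210,268),.051),((326,190),.043)): cl=f(*p,z)-ax; print(ax[:2],np.linalg.norm(cl[:2]),ang(cl))
print("clip",f(210,268,.051),"line",ang(f(331,357,.087)-f(335,440,.087)),f(335,440,.087))
```

```text
case [0.48163195 0.09419099 0.041     ] 19.171279530055877 -73.00724119545441 [np.float64(0.09282113092023243), np.float64(0.08488024341023227)]
skirt [0.4818177  0.09484727 0.053     ] 63.82961952441537 0.03132837882295705 0.0607441851392623
[0.4818177  0.09484727] 0.03764103560709267 114.26412622172244
[0.4818177  0.09484727] 0.04090725583540916 66.41957981337696
[0.48196253 0.09514199] 0.03743272747404303 114.6516032542543
[0.48196253 0.09514199] 0.04057921516343398 66.44053138961387
[0.48163195 0.09419099] 0.03816553314119823 113.60501648048671
[0.48163195 0.09419099] 0.04158314366289571 66.5467531568384
[0.4805, 0.0943] 0.037625500067129086 112.09180984869285
[0.4805, 0.0943] 0.04194761190613091 65.06893964840232
clip [0.46634936 0.12916313 0.051     ] line 66.4284047202964 [0.4814616  0.09405768 0.087     ]
```

The centre and clip direction (114°) agree with the start, so there is no twist beyond about 1°. The stop is 48° beyond the clip, which matches. Turn back most of that.

```bash
python3 -m pendant '[[0,0,0,-2],[0,0,0,-5],[0,0,0,-8],[0,0,0,-12],[0,0,0,-16],[0,0,0,-20],[0,0,0,-24]]'|grep wrist;python3 s.py
python3 -m pendant '[[0,0,0,-4],[0,0,0,-8],[0,0,0,-12],[0,0,0,-16],[0,0,0,-20],[0,0,0,-23],[0,0,0,-25],[0,0,0,-25]]'|grep wrist;python3 s.py
python3 - <<'E'
from h import *
T=pose(); im=imaging.camera("wrist")[:,:,::-1]; np.save("T6.npy",T)
cv2.imwrite("pics/w6.png",cv2.resize(im[130:290,240:410],None,fx=3.5,fy=3.5,interpolation=2))
E
```

```text
wrist_force: [-5.8, -5.3, 28.1]
[-0.952  0.856 -0.168] 88.11 -0.019
wrist_force: [-4.9, -4.1, 27.4]
[-0.795  0.734 -0.142] 113.02 -0.454
```

View pics/w6.png

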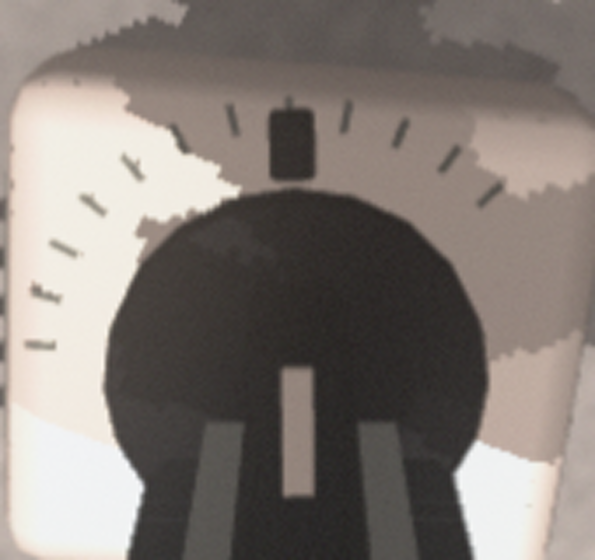

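The line is at x≈297–298, the clip centre at (292,145) and the skirt centre at x≈296: nearly aligned.

Run:
```python
from h import *
c=cam("wrist",np.load("T6.npy")); f=lambda x,y,z: px2w(c,(240+x/3.5,130+y/3.5),z)
ang=lambda v: np.degrees(np.arctan2(v[1],v[0]))
s=(f(104,380,.053)+f(488,380,.053))/2; a,b=f(298.5,496,.087),f(297.5,366,.087)
for p,z in(((292.5,145),.051),((293,178),.051),((292,112),.051)):
  q=f(*p,z); print("from skirt",ang(q-s),"from line foot",ang(q-a),"r",np.linalg.norm((q-s)[:2]))
print("line",ang(b-a),"s->b",ang(b-s),s,a)
```

```text
from skirt 113.82726685059203 from line foot 114.03258997759173 r 0.03779908594769289
from skirt 113.83342567660777 from line foot 114.0698761865854 r 0.03266980922502363
from skirt 113.82274197017642 from line foot 114.00454096957935 r 0.042840070158617995
line 113.41815109231075 s->b 112.94880976433005 [0.48060461 0.09494343 0.053     ] [0.48112412 0.09411097 0.087     ]
```

```bash
python3 -m pendant '[[0,0,0,-0.5],[0,0,0,-0.7],[0,0,0,-0.7]]'|grep wrist;python3 s.py
python3 -m pendant '[[0,0,-0.1,0.1],[0,0,-0.2,0.2],[0,0,-0.2,0.2]]'|grep wrist;python3 s.py
python3 -m pendant '[[0,0,0,0],[0,0,0,0],[0,0,0,0],[0,0,0,0]]' 0.5;python3 s.py
```

```text
wrist_force: [-4.5, -4.1, 27.0]
[-0.776  0.686 -0.13 ] 113.62 -0.464
wrist_force: [1.9, -3.4, 10.2]
[-0.545 -0.397 -0.058] 113.4 -0.46
time_s: 10.98
eef_pos: [0.476, 0.0933, 0.0794]
eef_rot: [-0.001, 0.549, 0.836, -0.0]
wrist_force: [-0.3, 0.3, 0.0]
opening: 0.498
grasp_force: 0.0
[-0.015 -0.049 -0.026] 113.43 -0.461
```

```bash
python3 -m pendant '[[0,0,-0.5,0],[0,0,-2,0],[0,0,-5,0],[0,0,-8,0],[0,0,-11,0],[0,0,-11,0],[0,0,-11,0],[0,0,-11,0]]'|grep -v force
python3 - <<'E'
from h import *
T=pose(); im=imaging.camera("wrist")[:,:,::-1]; np.save("T7.npy",T)
u=w2px(cam("wrist",T),[.48,.094,.06]); x,y=int(u[0])-90,int(u[1])-85; print(x,y)
cv2.imwrite("pics/w7.png",cv2.resize(im[y:y+150,x:x+190],None,fx=4,fy=4,interpolation=2))
E
```

```text
time_s: 11.65
eef_pos: [0.4761, 0.0933, 0.1893]
eef_rot: [-0.0, 0.549, 0.836, -0.0]
opening: 0.497
238 107
```

View pics/w7.png

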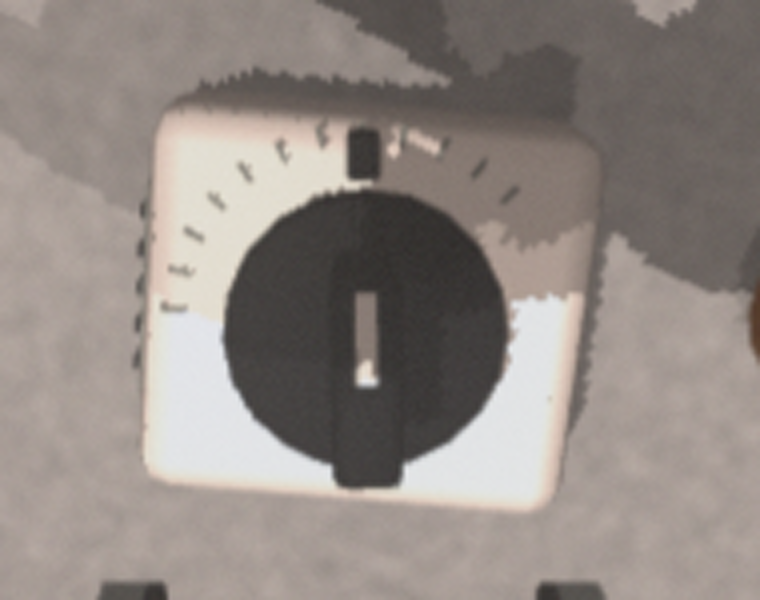

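Run:
```python
from h import *
c=cam("wrist",np.load("T7.npy")); f=lambda x,y,z: px2w(c,(238+x/4,107+y/4),z)
ang=lambda v: np.degrees(np.arctan2(v[1],v[0]))
s=(f(223,330,.053)+f(508,330,.053)+f(366,188,.053)+f(366,466,.053))/4; a,b=f(367,386,.087),f(366,292,.087)
e=f(367.5,488,.087)
for p in((363.5,153),(363.5,177)):
  q=f(*p,.051); print("clip from skirt",ang(q-s),"from line foot",ang(q-a),np.linalg.norm((q-s)[:2]))
print("line",ang(b-a),"bar",ang(b-e),"s->b",ang(b-s),s,a)
cor=[f(*p,.041) for p in((147,480),(162,107),(602,140),(555,510))]; L,U,R_,B=cor
print("case",np.mean(cor,0),"front",ang((L+U)-(R_+B)),"side",ang(U-L+R_-B))
```

```text
clip from skirt 114.33127571124197 from line foot 114.13297327095601 0.03788982833309367
clip from skirt 114.44004708852225 from line foot 114.20917096287921 0.03287054988841016
line 114.25131050436121 bar 114.08885039173933 s->b 114.68601823624643 [0.48054572 0.09484801 0.053     ] [0.48083051 0.09389157 0.087     ]
case [0.48100754 0.09461696 0.041     ] front -160.94551188548104 side 109.06158709231332
```

The pointer matches the clip within about 0.3°, and the case is within about 1.5 mm and 1–1.5° of where it started. Hand in.

```bash
python3 -c "
from bench import workorder
print(workorder.hand_in())"
```

```text
the job is handed in; nothing more can be done
None
```

I wound the timer clockwise to its stop, turned it back to the clip (pointer within about 0.3°) and let go. The case measured within about 1.5 mm and 2° of its start, the highest press I read was about 32 N, and the job is handed in with no verdict returned.

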